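Clamp the silver-leafed panel in its jig

TASK

Push the silver-leafed panel along its channel in the plywood jig until its end sits snugly against the wooden stop, then flip the red clamp handle over its centre so that the clamp snaps down onto the panel and stays there. Only push things: do not lift the panel, leave the jar, beaker and bowl undisturbed, and finish clear of everything.

Things in the scene. Friction and masses are not known exactly. Their poses are not given: they have to be found in the camera images.
- jig: Fixed plywood jig flat on the table, 150 (its x) by 400 mm (its y), board 12 mm thick; origin at the centre of its underside. A channel runs along its y between wooden rails (x = +-57 to +-73, y = -200 to +60, tops 24 mm above the table), closed at +y by the wooden stop bar (y = 60 to 74, top 34 mm above the table), open at -y. Turned up to 23 degrees from the robot's axes. Clamp behind the stop.
- stop (a point): Middle of the stop's face that the panel must touch, at the level of the jig board's upper face (12 mm above the table); jig coordinates (0, 60, 12) mm; axes as the jig's, +y pointing into the stop.
- panel_lead (a point): Middle of the lower edge of the panel's leading (+y) end, which faces the stop. The panel is a loose black board 110 (x) by 160 (y) by 18 mm thick, about 0.3 kg, topped with silver leaf squares; it lies on the jig board between the rails with 2 mm play each side, 35 to 65 mm short of the stop at the start. Axes as the panel's, +y towards the stop.
- panel_trail (a point): Middle of the panel's trailing end face (-y end), half-way up its 18 mm thickness (21 mm above the table): where to push it towards +y.
- clamp (a joint): Angle of the spring-loaded over-centre clamp lever, rad: 0 = open (start), about 1.0 = down on the panel, end stop 1.07. A spring drives it from the centre (0.5) to either end, so it snaps; about 5 N near the handle's end starts it, falling to nothing at the centre. Push the handle towards jig -y to close. Handle and pressing arm are one rigid V.
- hinge (a point): Centre of the clamp's level hinge (along jig x), 55 mm above the table, jig coordinates (0, 95, 55) mm; axes as the jig's. It sits between two blue bracket plates, 40 mm wide over all, y = 73 to 117, tops 64 mm above the table.
- handle_end (a point): Round end of the handle, 95 mm from the hinge; the outer 55 mm is a red grip 20 mm thick, below it a 12 mm steel bar. Open, the handle leans 0.5 rad from upright to jig +y, this end 138 mm above the table and 46 mm past the hinge, and the arm with its rubber pad stands up towards -y. Closed, it leans 0.5 rad to -y and the arm lies level over the stop, pad on the panel.
- jar: Loose amber glass jar with white cap, 56 mm across, 75 mm high, standing beside the jig; origin at the centre of its underside. To be left alone.
- beaker: Loose pale open plastic beaker, 48 mm across, 52 mm high, standing beside the jig; origin at the centre of its underside. To be left alone.
- bowl: Loose small dark steel bowl, 68 mm across, 45 mm high, standing beside the jig; origin at the centre of its underside. To be left alone.

How it is judged:
On the way, in this order (a step that is already met when the one before it is completed fails the run):
1. the panel's end is against the stop (within 4 mm) with the clamp still open (y of panel_lead in the frame of stop above -0.004 m and value of joint clamp below 0.4 rad), for 0.2 s.
2. the clamp has snapped down onto the panel (y of panel_lead in the frame of stop above -0.004 m and value of joint clamp above 0.93 rad), for 0.2 s.
At the end, for the whole second after the job is handed in: The panel lies flat in the jig with its end within 4 mm of the stop, and the clamp lever rests past 0.93 rad, down on the panel (all of step 2 and z of panel_lead in the frame of stop below 0.004 m and velocity of joint clamp between -0.1 and 0.1 rad/s); the robot touches nothing.
It fails at once if the panel is lifted or tipped (z of panel_lead in the frame of stop above 0.01 m or z of panel_trail in the frame of stop above 0.019 m or angle between panel_lead's own z axis and vertical above 0.12 rad).
It fails at once if the jar, beaker or bowl is moved by more than 20 mm or tipped (distance of any of jar, beaker, bowl from where it was at the start of the episode above 0.02 m or angle between any of jar, beaker, bowl's own z axis and vertical above 0.3 rad).
It also fails if it takes over 48 s, if anything falls off the work surface, if the arm or the gripper's body presses on something with over 40 N, if the wrist force passes 120 N, or if a joint passes its speed limit or range.

ROBOT

A 6-joint arm with a two-finger parallel gripper is mounted at the origin on the work surface. World frame = base frame: x ahead of the robot, y to its left, z up, the work surface at z = 0. Lengths are in m, angles in rad, forces in N, time in s.
With the tool pointing down it reaches from about 0.25 to 0.725 m from the base axis. Payload 4 kg.
Tool frame: the origin (TCP) lies on the centre line of the jaws, within the pads' length; the fingertips stand 17 mm ahead of it and the grasp point (between the pads) lies 2 mm behind it; z points along the fingers, y is the line along which they close (so a half turn about z gives the same grasp; the last joint's range is limited). The gripper opens to 85 mm and grips with 20 to 120 N. Pads are 22 mm wide; open, the fingers measure 114 mm over their backs; the gripper's body (76 mm by 85 mm) begins 54 mm behind the grasp point. The pads swing forward as they close: fully open they stand 13 mm farther back than shut.
Start: joints at [-1.237, 0.241, 0.005, 1.335, 0, 1.571], TCP at [0.164, -0.472, 0.222] pointing down, gripper open.
Joint ranges: [-2.72, 2.72], [-1.05, 1.87], [-1.09, 1.28], [-1.99, 2.15], [-1.42, 1.44], [-3.14, 3.14]. Speed limits (rad/s): [2.79, 2.79, 3.14, 3.14, 3.14, 3.14].

INTERFACE

Orientations are given as a unit quaternion [x, y, z, w].
In Python, from workcell import bot, camera, get_calibration gives the robot as it stands.
- The arm moves only by the tool apply_moves, never from a script. Its argument "steps" is a list of rows, each a list of 3 entries, a list of its own where there are three numbers: the shift along the tool's x, y, z as a fraction of full scale, then the turn, a rotation vector about the tool's x, y, z as a fraction of full scale, then the opening, from 0 (shut) to 1 (fully open). A call has exactly 8 rows; each row shifts and turns the commanded pose from where the row before left it, along the tool's axes as they then stand; what a row does not reach is not made up. Full scale, the value 1, is 20 cm for a shift and pi rad for a turn. A row lasts 1/12 s, in which the tool goes at most 41.7 mm and 7.16 degrees, less where a joint would pass 70% of its speed; a pose out of reach is approached as far as the arm can. A call with a number of a shift or a turn outside -1 to 1 is refused whole. A call with a gripper value outside its range is refused whole. The fingers move at their own pace and stop on an object; the grip force is fixed at half the most. Time passes only in rows, so rows that do not move let the fingers close, or fill a call up. It gives the time, the measured TCP pose, the force, the opening and the grip force at its end, in the units of the state.
- bot.get_obs(): the state, without advancing time (a new reading comes with each control period).
- camera(name): name is "side" or "top" or "wrist"; returns (picture, depth): 400x640x3 uint8, red, green, blue; 400x640 float32, m along the optical axis (not along the pixel's ray), 0 where there is no reading.
- get_calibration(name): a dict with "fov_y" (degrees; the focal length in pixels is half the picture's height over the tangent of half this angle, whatever the lens; pixels are square), "cx", "cy" (the principal point, pixels), "dist_coeffs" ([k1, k2, p1, p2, k3] as OpenCV has them; the pictures are not rectified), "rvec" (rotation vector, rad) and "tvec" (3), from world to camera coordinates, as OpenCV has them. Camera axes: x right, y down, z forward; pixel columns grow to the right and rows downward; lengths in m; the calibration is good to about 2 mm. A picture is of the moment at which its call begins: read the wrist's pose just before it. get_calibration takes no time and is no camera call; for the wrist camera it gives the pose at the moment of the call.
- bot.job_done(): hands the job in; it is judged then, once.
The state is a dict: "clock": time; "joint_pos": joint angles; "joint_vel": joint speeds; "tau": joint torques, N m; "eef_pos": TCP position; "tool_rot": TCP orientation; "ft_force": force on the tool from outside, world axes, zero at the start; "ft_torque": the same for the moment, N m; "grip_width": finger opening in m; "grasp_force": force on a finger pad.
Only numpy, scipy, OpenCV 4.12 (cv2) and the standard library are available. Lean on these libraries where they do the work, as an engineer would, in place of code of your own. Each camera call takes 0.05 s, during which the arm holds its last target. There are 200 camera calls.

## Working session

There is one attempt and no reset: what is moved stays moved. The work goes in short steps, Python scripts to look and compute and a tool call to move; the robot and the scene stay as the last step left them, time stands still between calls to the robot, and variables do not carry over. Pictures are saved under pics/ and viewed, at most 10 in all, crops included, and the job is handed in when it is done.

Besides the shell and the picture viewer there is one more tool, called after "Request:" as name([rows], argument=value, ...), one row to a line, values as JSON. apply_moves: Moves the arm, as the interface text tells. Its arguments: {"type":"object","properties":{"steps":{"type":"array"}},"required":["steps"]}

```bash
mkdir -p pics; python3 - <<'E'
from workcell import bot,camera,get_calibration
import cv2,numpy as np
o=bot.get_obs();print(o['clock'],o['eef_pos'],o['tool_rot'],o['grip_width'])
for n in('top','side'):
    p,d=camera(n);cv2.imwrite(f'pics/{n}0.png',p[...,::-1]);np.save(f'pics/{n}0.npy',d);print(n,get_calibration(n))
E
```

```text
0.0 [ 0.16359649 -0.4717907   0.22091896] [ 9.86103340e-01  1.66129839e-01 -1.80811443e-04 -1.02350472e-03] 0.08562600265181176
top {'fov_y': 55.58253769425427, 'cx': 321.27941750309384, 'cy': 199.46150445644227, 'dist_coeffs': array([-0.09098616,  0.        ,  0.        ,  0.        ,  0.        ]), 'rvec': array([ 2.14380067, -2.19112015,  0.08351752]), 'tvec': array([0.05221357, 0.58639686, 0.74911924])}
side {'fov_y': 53.85196741068916, 'cx': 317.90541102420093, 'cy': 196.8091400665342, 'dist_coeffs': array([-0.00048307,  0.        ,  0.        ,  0.        ,  0.        ]), 'rvec': array([ 0.32685478, -2.79891984,  1.1678757 ]), 'tvec': array([0.58760213, 0.16715904, 0.63807605])}
```

View pics/top0.png

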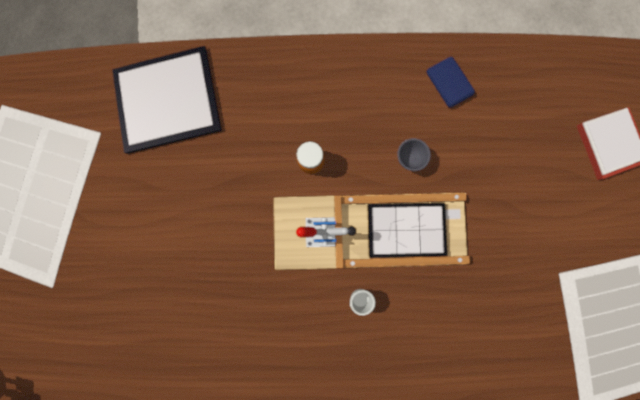

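View pics/side0.png

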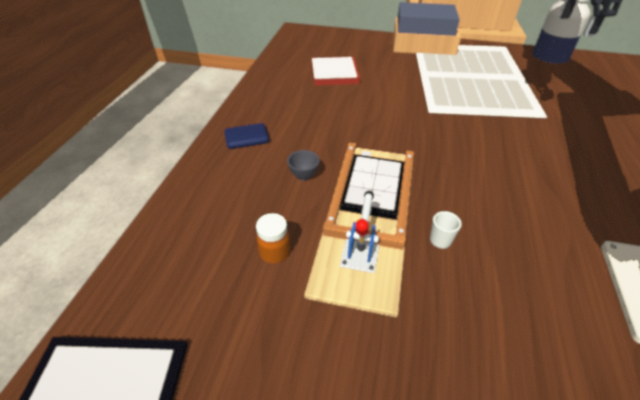

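The top view shows the jig spanning about (274,196) to (468,268), with the stop bar near x≈340, the panel from (368,204) to (446,257), the red handle end at (303,232), jar (310,155), bowl (414,155) and beaker (362,302). I'll enlarge it to read these more closely.

```bash
cat > h.py <<'E'
import cv2,numpy as np
from workcell import bot,camera,get_calibration
def ray(c,uv):
    f=200/np.tan(np.radians(c['fov_y']/2));K=np.array([[f,0,c['cx']],[0,f,c['cy']],[0,0,1]])
    n=cv2.undistortPoints(np.array(uv,float).reshape(-1,1,2),K,c['dist_coeffs']).reshape(-1,2)
    R=cv2.Rodrigues(c['rvec'])[0]
    return -R.T@c['tvec'],np.c_[n,np.ones(len(n))]@R
def onz(c,uv,z):
    o,d=ray(c,uv);return o+d*((z-o[2])/d[:,2])[:,None]
def proj(c,P):
    f=200/np.tan(np.radians(c['fov_y']/2));K=np.array([[f,0,c['cx']],[0,f,c['cy']],[0,0,1]])
    return cv2.projectPoints(np.array(P,float),c['rvec'],c['tvec'],K,c['dist_coeffs'])[0].reshape(-1,2)
E
python3 - <<'E'
import cv2
p=cv2.imread('pics/top0.png')[185:280,265:475]
cv2.imwrite('pics/topc.png',cv2.resize(p,None,fx=3.8,fy=3.8,interpolation=cv2.INTER_CUBIC))
from h import *
c=get_calibration('top')
print(onz(c,[(274,198),(275,269),(467,193),(469,264)],.012))
print(onz(c,[(310,155)],.075),onz(c,[(414,155)],.045),onz(c,[(362,302)],.052))
E
```

```text
[[ 0.59410117  0.13852761  0.012     ]
 [ 0.44681539  0.13818584  0.012     ]
 [ 0.5955398  -0.26751411  0.012     ]
 [ 0.44734037 -0.26424125  0.012     ]]
[[0.67026178 0.05883991 0.075     ]] [[ 0.6719864  -0.15062972  0.045     ]] [[ 0.383203   -0.03586075  0.052     ]]
```

View pics/topc.png

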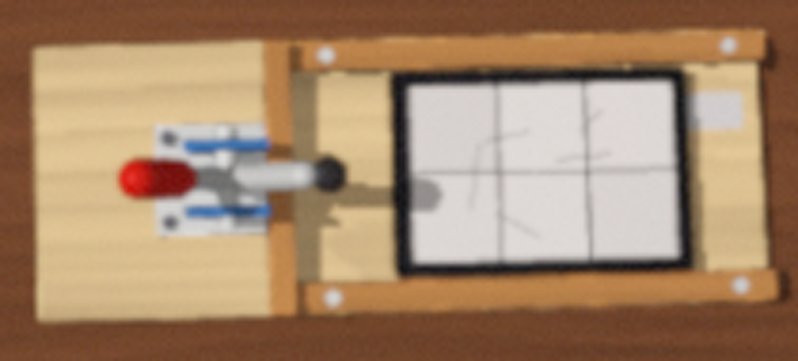

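The crop shows board corners at (32,47) and (37,322), rail ends at (766,30) and (779,300), panel corners at (393,73), (684,70), (401,274) and (690,267), and the handle ball at (137,178).

```bash
python3 - <<'E'
from h import *
from scipy.optimize import least_squares
c=get_calibration('top')
U=lambda a:np.array(a,float)/3.8+[265,185]-.37
J=np.array([[75,200,12],[-75,200,12],[73,-200,24],[-73,-200,24],[0,140.5,138]])/1e3
px=U([(32,47),(37,322),(766,30),(779,300),(137,178)])
def W(q,P):
    s,k=np.sin(q[2]),np.cos(q[2]);return np.c_[q[0]+k*P[:,0]-s*P[:,1],q[1]+s*P[:,0]+k*P[:,1],P[:,2]]
r=least_squares(lambda q:(proj(c,W(q,J[:4]))-px[:4]).ravel(),[.52,-.06,0])
q=r.x;print(q,r.fun.round(1),proj(c,W(q,J[4:]))-px[4:])
Pw=onz(c,U([(393,73),(401,274),(684,70),(690,267)]),.030)
s,k=np.sin(q[2]),np.cos(q[2]);d=Pw[:,:2]-q[:2]
print('panel in jig',np.c_[d@[k,s],d@[-s,k]])
K=np.array([[0,60,12],[0,-200,12],[0,95,55],[0,140.6,138]])/1e3;print(W(q,K))
np.save('q.npy',q)
cs=get_calibration('side')
print('side check',proj(cs,W(q,np.array([[75,200,12],[-75,200,12],[0,138,138],[73,-200,24]])/1e3)))
E
```

```text
[ 0.52171197 -0.06061943  0.00273474] [ 0.4  0.   0.2 -0.  -0.5  0.1 -0.2 -0. ] [[-2.81339051  0.45880617]]
panel in jig [[ 0.05434893  0.00484272]
 [-0.05257655  0.00415476]
 [ 0.05194707 -0.15239773]
 [-0.05340713 -0.15049735]]
[[ 0.52154789 -0.00061965  0.012     ]
 [ 0.52225892 -0.26061868  0.012     ]
 [ 0.52145217  0.03438022  0.055     ]
 [ 0.52132747  0.07998005  0.138     ]]
side check [[302.5093659  295.27621146]
 [396.58023952 314.76343148]
 [360.63432932 222.82148589]
 [347.93004495 142.44790017]]
```

Request:
apply_moves([
  [[0, 0, 0], [0, 0, 0.0354], 0],
  [[0, 0, 0], [0, 0, 0.0354], 0],
  [[0, 0, 0], [0, 0, 0.0354], 0],
  [[0.16, -0.08, 0], [0, 0, 0], 0],
  [[0.16, -0.08, 0], [0, 0, 0], 0],
  [[0.16, -0.08, 0], [0, 0, 0], 0],
  [[0.16, -0.08, 0], [0, 0, 0], 0],
  [[0.16, -0.08, 0], [0, 0, 0], 0],
])

```text
clock: 0.77
eef_pos: [0.3247, -0.3913, 0.2214]
tool_rot: [1.0, -0.0, -0.0, -0.0]
ft_force: [0.2, -0.8, 0.3]
grip_width: 0.0002
grasp_force: 0.0
```

Request:
apply_moves([
  [[0.1233, -0.085, 0.06], [0, 0, 0], 0],
  [[0.1233, -0.085, 0.06], [0, 0, 0], 0],
  [[0.1233, -0.085, 0.06], [0, 0, 0], 0],
  [[0.1233, -0.085, 0.06], [0, 0, 0], 0],
  [[0.1233, -0.085, 0.06], [0, 0, 0], 0],
  [[0.1233, -0.085, 0.06], [0, 0, 0], 0],
  [[0.1233, -0.085, 0.06], [0, 0, 0], 0],
  [[0.1233, -0.085, 0.06], [0, 0, 0], 0],
])

```text
clock: 1.43
eef_pos: [0.5218, -0.2551, 0.1247]
tool_rot: [1.0, 0.0, -0.001, -0.0]
ft_force: [0.8, -0.7, 0.1]
grip_width: -0.0002
grasp_force: 0.0
```

Request:
apply_moves([
  [[0, 0, 0.1], [0, 0, 0], 0],
  [[0, 0, 0.1], [0, 0, 0], 0],
  [[0, 0, 0.1], [0, 0, 0], 0],
  [[0, 0, 0.08], [0, 0, 0], 0],
  [[0, 0, 0.05], [0, 0, 0], 0],
  [[0, 0, 0.02], [0, 0, 0], 0],
  [[0, 0, 0], [0, 0, 0], 0],
  [[0, 0, 0], [0, 0, 0], 0],
])

```text
clock: 2.1
eef_pos: [0.5214, -0.2566, 0.0363]
tool_rot: [1.0, -0.0, 0.0, 0.0]
ft_force: [0.4, 0.1, 0.3]
grip_width: 0.0001
grasp_force: 0.0
```

```bash
python3 - <<'E'
from h import *
for n in('top','side'):
    p,d=camera(n);cv2.imwrite(f'pics/{n}1.png',p[...,::-1])
a=cv2.imread('pics/top1.png')[170:290,330:490];b=cv2.imread('pics/side1.png')[120:240,300:460]
cv2.imwrite('pics/m1.png',cv2.resize(np.hstack([a,b]),None,fx=2.5,fy=2.5,interpolation=cv2.INTER_CUBIC))
E
```

```text
(no output)
```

View pics/m1.png

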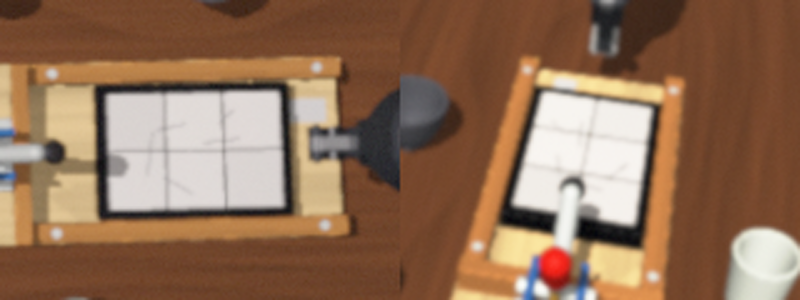

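Fingers, at (310–355,143) in the crop, are centred behind the panel, inside the channel and short of the panel's edge at x≈289. Pushing.

Request:
apply_moves([
  [[0, -0.02, 0.015], [0, 0, 0], 0],
  [[0, -0.03, 0], [0, 0, 0], 0],
  [[0, -0.035, 0], [0, 0, 0], 0],
  [[0, -0.035, 0], [0, 0, 0], 0],
  [[0, -0.035, 0], [0, 0, 0], 0],
  [[0, -0.035, 0], [0, 0, 0], 0],
  [[0, -0.035, 0], [0, 0, 0], 0],
  [[0, -0.02, 0], [0, 0, 0], 0],
])

```text
clock: 2.87
eef_pos: [0.521, -0.2061, 0.0328]
tool_rot: [1.0, 0.001, -0.0, -0.0]
ft_force: [0.4, -0.0, 0.9]
grip_width: -0.0001
grasp_force: 0.0
```

```bash
python3 - <<'E'
from h import *
p,d=camera('top');cv2.imwrite('pics/top2.png',p[...,::-1])
p=cv2.imread('pics/top2.png')[185:280,265:475]
cv2.imwrite('pics/topc2.png',cv2.resize(p,None,fx=3.8,fy=3.8,interpolation=cv2.INTER_CUBIC))
E
```

```text
(no output)
```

View pics/topc2.png

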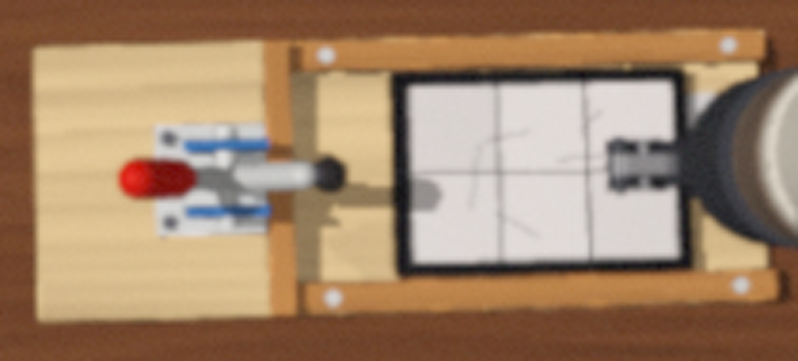

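The panel hasn't visibly moved and there's no force, yet the fingers appear over its trailing end at (610–680,165). I need to check the geometry before going on.

```bash
python3 - <<'E'
from h import *
o=bot.get_obs();print(o['eef_pos'],o['ft_force'],o['joint_pos'])
ct=get_calibration('top');cs=get_calibration('side')
t=np.array(o['eef_pos'])
P=[t+[0,dy,dz] for dy in(-.015,0,.015) for dz in(-.017,0,.05,.1)]
print((proj(ct,P)-[265,185])*3.8);print(proj(cs,P))
R=cv2.Rodrigues(ct['rvec'])[0];print('cam',-R.T@ct['tvec'])
p,d=camera('side');p2,dt=camera('top')
np.set_printoptions(precision=3,suppress=True,linewidth=200)
# heights along the finger row in top view
for v in (228,):
  for u in range(420,452,2):
    oo,r=ray(ct,[(u,v)]);z=dt[v,u];print(u,(oo+r[0]*z))
c=p[100:220,300:460,::-1]
cv2.imwrite('pics/s2.png',cv2.resize(c,None,fx=4,fy=4,interpolation=cv2.INTER_CUBIC))
E
```

```text
[ 0.5209941  -0.2056979   0.03280761] [-0.43686055  0.26950498  0.31391996] [-3.76324776e-01  5.07458618e-01 -1.24102907e-01  9.39758167e-01
  5.25269077e-04  2.76361272e+00]
[[693.38423234 167.34556577]
 [703.33696658 166.88826025]
 [735.2607378  165.41252449]
 [771.80173344 163.70642132]
 [666.30169177 168.0640043 ]
 [675.68504364 167.62489614]
 [705.79227615 166.20817367]
 [740.27362552 164.57080121]
 [639.14024115 168.77560362]
 [647.94856469 168.35444081]
 [676.21927672 166.99590926]
 [708.61435159 165.42630488]]
[[377.80307349 160.77978737]
 [378.6282792  154.70152349]
 [381.19494087 135.79551262]
 [383.99178587 115.19292641]
 [376.93348876 165.06968463]
 [377.75652738 158.9774709 ]
 [380.31823871 140.01481804]
 [383.11277763 119.32764217]
 [376.04254994 169.46489531]
 [376.86306081 163.35989779]
 [379.41873548 144.34382888]
 [382.20985389 123.57482601]]
cam [0.51630058 0.02889515 0.80022868]
420 [ 0.524 -0.16   0.029]
422 [ 0.524 -0.164  0.028]
424 [ 0.524 -0.168  0.03 ]
426 [ 0.523 -0.145  0.132]
428 [ 0.523 -0.148  0.135]
430 [ 0.523 -0.151  0.138]
432 [ 0.523 -0.155  0.136]
434 [ 0.523 -0.156  0.143]
436 [ 0.523 -0.161  0.14 ]
438 [ 0.522 -0.163  0.144]
440 [ 0.522 -0.165  0.149]
442 [ 0.522 -0.168  0.15 ]
444 [ 0.522 -0.168  0.164]
446 [ 0.522 -0.165  0.182]
448 [ 0.522 -0.167  0.189]
450 [ 0.521 -0.166  0.2  ]
```

View pics/s2.png

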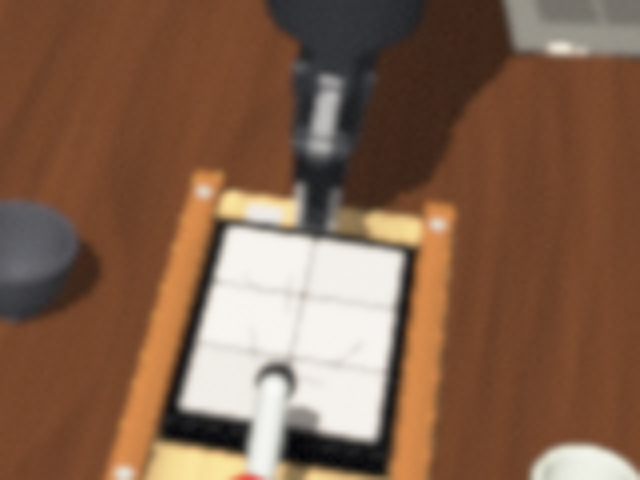

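It was perspective: the side view shows the fingertips at (315,215) just touching the panel's trailing edge, and the part that seemed to be over it is the knuckles at z≈0.13. I'll keep pushing.

Request:
apply_moves([
  [[0, -0.02, 0], [0, 0, 0], 0],
  [[0, -0.03, 0], [0, 0, 0], 0],
  [[0, -0.03, 0], [0, 0, 0], 0],
  [[0, -0.03, 0], [0, 0, 0], 0],
  [[0, -0.03, 0], [0, 0, 0], 0],
  [[0, -0.03, 0], [0, 0, 0], 0],
  [[0, -0.03, 0], [0, 0, 0], 0],
  [[0, -0.02, 0], [0, 0, 0], 0],
])

```text
clock: 3.68
eef_pos: [0.521, -0.1624, 0.0328]
tool_rot: [1.0, 0.0, -0.0, -0.0]
ft_force: [-0.1, 0.4, 0.6]
grip_width: 0.0
grasp_force: 0.0
```

Request:
apply_moves([
  [[0, -0.01, 0], [0, 0, 0], 0],
  [[0, -0.01, 0], [0, 0, 0], 0],
  [[0, -0.01, 0], [0, 0, 0], 0],
  [[0, -0.005, 0], [0, 0, 0], 0],
  [[0, 0, 0], [0, 0, 0], 0],
  [[0, 0, 0], [0, 0, 0], 0],
  [[0, 0, 0], [0, 0, 0], 0],
  [[0, 0, 0], [0, 0, 0], 0],
])

```text
clock: 4.35
eef_pos: [0.521, -0.1566, 0.0328]
tool_rot: [1.0, -0.0, 0.0, 0.0]
ft_force: [0.5, -0.9, 1.1]
grip_width: 0.0002
grasp_force: 0.0
```

```bash
python3 - <<'E'
from h import *
p,d=camera('top');p=p[185:280,265:475,::-1]
cv2.imwrite('pics/topc3.png',cv2.resize(p,None,fx=3.8,fy=3.8,interpolation=cv2.INTER_CUBIC))
E
```

```text
(no output)
```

View pics/topc3.png

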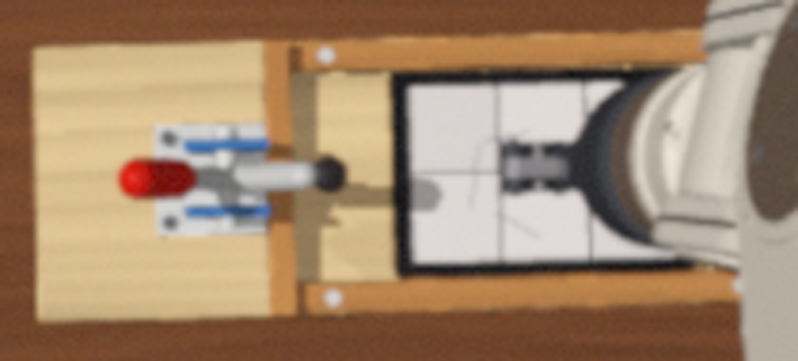

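The panel still hasn't moved (lead edge at x≈393 as before), so the fingers must be passing over it. Checking from the side.

```bash
python3 - <<'E'
from h import *
p,d=camera('side');cs=get_calibration('side')
np.set_printoptions(precision=3,suppress=True,linewidth=200)
t=np.array(bot.get_obs()['eef_pos'])
print(t,(proj(cs,[t+[0,0,-.017],t,t+[0,0,.05],t+[0,.01,-.017]])-[300,80])*4)
for u in(372,376,380):
  for v in range(120,186,5):
    oo,r=ray(cs,[(u,v)]);print(u,v,oo+r[0]*d[v,u])
c=p[80:220,300:460,::-1]
cv2.imwrite('pics/s3.png',cv2.resize(c,None,fx=4,fy=4,interpolation=cv2.INTER_CUBIC))
E
```

```text
[ 0.521 -0.156  0.033] [[295.632 399.619]
 [298.884 375.103]
 [309.03  298.609]
 [293.064 412.283]]
372 120 [ 0.536 -0.123  0.182]
372 125 [ 0.535 -0.123  0.172]
372 130 [ 0.536 -0.141  0.149]
372 135 [ 0.534 -0.139  0.14 ]
372 140 [ 0.532 -0.125  0.139]
372 145 [ 0.533 -0.144  0.113]
372 150 [ 0.529 -0.1    0.136]
372 155 [ 0.528 -0.098  0.126]
372 160 [ 0.528 -0.125  0.093]
372 165 [ 0.528 -0.143  0.066]
372 170 [ 0.527 -0.146  0.051]
372 175 [ 0.526 -0.155  0.03 ]
372 180 [ 0.524 -0.139  0.031]
372 185 [ 0.522 -0.124  0.031]
376 120 [ 0.529 -0.121  0.185]
376 125 [ 0.528 -0.121  0.175]
376 130 [ 0.527 -0.12   0.165]
376 135 [ 0.526 -0.121  0.154]
376 140 [ 0.525 -0.116  0.147]
376 145 [ 0.523 -0.11   0.14 ]
376 150 [ 0.522 -0.102  0.135]
376 155 [ 0.52  -0.096  0.129]
376 160 [ 0.521 -0.126  0.094]
376 165 [ 0.52  -0.144  0.066]
376 170 [ 0.519 -0.144  0.054]
376 175 [ 0.518 -0.156  0.031]
376 180 [ 0.516 -0.141  0.03 ]
376 185 [ 0.514 -0.125  0.031]
380 120 [ 0.523 -0.121  0.186]
380 125 [ 0.521 -0.12   0.177]
380 130 [ 0.52  -0.12   0.166]
380 135 [ 0.519 -0.12   0.156]
380 140 [ 0.518 -0.116  0.148]
380 145 [ 0.517 -0.127  0.129]
380 150 [ 0.515 -0.102  0.137]
380 155 [ 0.513 -0.096  0.13 ]
380 160 [ 0.513 -0.117  0.102]
380 165 [ 0.513 -0.151  0.062]
380 170 [ 0.511 -0.149  0.051]
380 175 [ 0.51  -0.158  0.03 ]
380 180 [ 0.508 -0.141  0.032]
380 185 [ 0.506 -0.127  0.031]
```

View pics/s3.png

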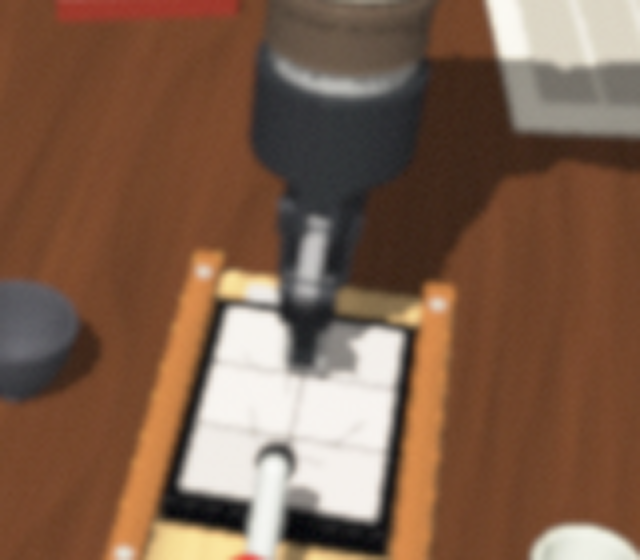

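The side view shows the fingertips at about (303,365) in the crop, hovering just above the panel's top. The real tip is only about level with the TCP reading, so I'll lift, back off and go lower while watching the force.

Request:
apply_moves([
  [[0, 0, -0.06], [0, 0, 0], 0],
  [[0, 0.07, -0.02], [0, 0, 0], 0],
  [[0, 0.08, 0], [0, 0, 0], 0],
  [[0, 0.08, 0], [0, 0, 0], 0],
  [[0, 0.08, 0], [0, 0, 0], 0],
  [[0, 0.08, 0], [0, 0, 0], 0],
  [[0, 0.03, 0], [0, 0, 0], 0],
  [[0, 0, 0.06], [0, 0, 0], 0],
])

```text
clock: 5.12
eef_pos: [0.523, -0.2435, 0.039]
tool_rot: [1.0, -0.001, 0.003, 0.001]
ft_force: [0.5, 0.2, 0.5]
grip_width: 0.0001
grasp_force: 0.0
```

Request:
apply_moves([
  [[0, 0, 0.02], [0, 0, 0], 0],
  [[0, 0, 0.01], [0, 0, 0], 0],
  [[0, 0, 0.01], [0, 0, 0], 0],
  [[0, 0, 0.01], [0, 0, 0], 0],
  [[0, 0, 0.01], [0, 0, 0], 0],
  [[0, 0, 0], [0, 0, 0], 0],
  [[0, 0, 0], [0, 0, 0], 0],
  [[0, 0, 0], [0, 0, 0], 0],
])

```text
clock: 5.78
eef_pos: [0.5213, -0.2402, 0.0251]
tool_rot: [1.0, 0.0, 0.0, 0.0]
ft_force: [-0.7, -0.0, 1.0]
grip_width: -0.0001
grasp_force: 0.0
```

```bash
python3 - <<'E'
from h import *
np.set_printoptions(precision=3,suppress=True,linewidth=200)
o=bot.get_obs();print(o['eef_pos'],o['ft_force'])
p,d=camera('side');cs=get_calibration('side')
for u in(376,380):
  for v in range(134,166,2):
    oo,r=ray(cs,[(u,v)]);print(u,v,oo+r[0]*d[v,u])
c=p[80:220,300:460,::-1]
cv2.imwrite('pics/s4.png',cv2.resize(c,None,fx=4,fy=4,interpolation=cv2.INTER_CUBIC))
E
```

```text
[ 0.521 -0.24   0.025] [-0.666 -0.05   1.05 ]
376 134 [ 0.53  -0.191  0.106]
376 136 [ 0.531 -0.202  0.094]
376 138 [ 0.53  -0.21   0.084]
376 140 [ 0.531 -0.236  0.059]
376 142 [ 0.531 -0.233  0.056]
376 144 [ 0.53  -0.233  0.051]
376 146 [ 0.529 -0.229  0.049]
376 148 [ 0.529 -0.23   0.043]
376 150 [ 0.531 -0.276  0.002]
376 152 [ 0.529 -0.255  0.013]
376 154 [ 0.528 -0.248  0.012]
376 156 [ 0.527 -0.24   0.013]
376 158 [ 0.525 -0.211  0.03 ]
376 160 [ 0.524 -0.203  0.032]
376 162 [ 0.523 -0.197  0.031]
376 164 [ 0.523 -0.189  0.032]
380 134 [ 0.523 -0.192  0.107]
380 136 [ 0.522 -0.197  0.099]
380 138 [ 0.522 -0.21   0.085]
380 140 [ 0.523 -0.234  0.062]
380 142 [ 0.522 -0.23   0.06 ]
380 144 [ 0.521 -0.227  0.057]
380 146 [ 0.521 -0.231  0.049]
380 148 [ 0.52  -0.228  0.046]
380 150 [ 0.52  -0.236  0.034]
380 152 [ 0.52  -0.256  0.014]
380 154 [ 0.519 -0.249  0.013]
380 156 [ 0.518 -0.241  0.014]
380 158 [ 0.517 -0.214  0.03 ]
380 160 [ 0.516 -0.205  0.031]
380 162 [ 0.515 -0.2    0.03 ]
380 164 [ 0.514 -0.195  0.029]
```

View pics/s4.png

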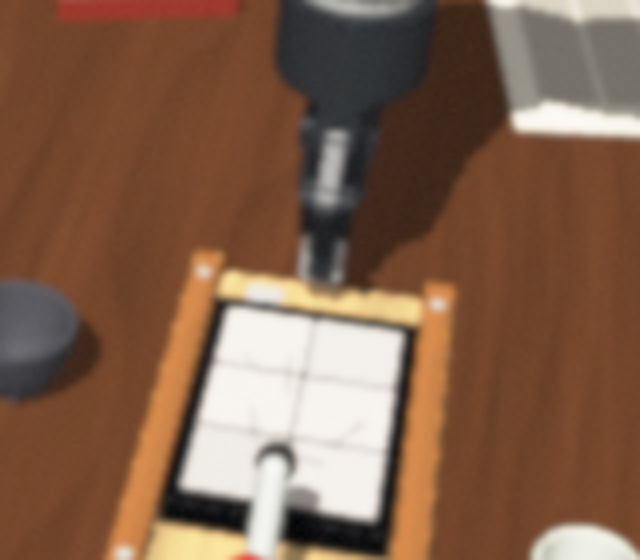

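Tip depth reads about z≈0.038 for a TCP of 0.025, so the fingertip is about 13 mm above the TCP reading, not 17 mm below it. I'll descend in small, force-checked steps.

Request:
apply_moves([
  [[0, 0, 0.01], [0, 0, 0], 0],
  [[0, 0, 0.01], [0, 0, 0], 0],
  [[0, 0, 0.01], [0, 0, 0], 0],
  [[0, 0, 0.01], [0, 0, 0], 0],
  [[0, 0, 0.01], [0, 0, 0], 0],
  [[0, 0, 0.005], [0, 0, 0], 0],
  [[0, 0, 0], [0, 0, 0], 0],
  [[0, 0, 0], [0, 0, 0], 0],
])

```text
clock: 6.5
eef_pos: [0.521, -0.2403, 0.0137]
tool_rot: [1.0, 0.0, -0.0, -0.0]
ft_force: [0.3, 0.4, 0.1]
grip_width: 0.0001
grasp_force: 0.0
```

```bash
python3 - <<'E'
from h import *
np.set_printoptions(precision=3,suppress=True,linewidth=200)
o=bot.get_obs();print(o['eef_pos'],o['ft_force'])
p,d=camera('side');cs=get_calibration('side')
for u in(379,380):
  for v in range(142,160,1):
    oo,r=ray(cs,[(u,v)]);print(u,v,oo+r[0]*d[v,u])
E
```

```text
[ 0.521 -0.24   0.014] [0.263 0.356 0.101]
379 142 [ 0.523 -0.209  0.075]
379 143 [ 0.523 -0.212  0.071]
379 144 [ 0.524 -0.229  0.055]
379 145 [ 0.523 -0.23   0.051]
379 146 [ 0.523 -0.228  0.051]
379 147 [ 0.523 -0.23   0.046]
379 148 [ 0.522 -0.229  0.045]
379 149 [ 0.522 -0.229  0.042]
379 150 [ 0.522 -0.234  0.036]
379 151 [ 0.522 -0.228  0.037]
379 152 [ 0.521 -0.23   0.033]
379 153 [ 0.521 -0.229  0.031]
379 154 [ 0.521 -0.234  0.025]
379 155 [ 0.521 -0.247  0.012]
379 156 [ 0.521 -0.241  0.013]
379 157 [ 0.519 -0.216  0.03 ]
379 158 [ 0.519 -0.211  0.031]
379 159 [ 0.518 -0.209  0.031]
380 142 [ 0.521 -0.208  0.076]
380 143 [ 0.521 -0.213  0.07 ]
380 144 [ 0.522 -0.231  0.054]
380 145 [ 0.521 -0.231  0.052]
380 146 [ 0.521 -0.226  0.052]
380 147 [ 0.521 -0.226  0.05 ]
380 148 [ 0.52  -0.227  0.046]
380 149 [ 0.52  -0.23   0.041]
380 150 [ 0.52  -0.229  0.04 ]
380 151 [ 0.52  -0.23   0.036]
380 152 [ 0.519 -0.228  0.035]
380 153 [ 0.519 -0.229  0.032]
380 154 [ 0.519 -0.232  0.026]
380 155 [ 0.519 -0.246  0.012]
380 156 [ 0.519 -0.244  0.012]
380 157 [ 0.517 -0.219  0.029]
380 158 [ 0.517 -0.214  0.03 ]
380 159 [ 0.516 -0.209  0.031]
```

Request:
apply_moves([
  [[0, 0, 0.01], [0, 0, 0], 0],
  [[0, 0, 0.01], [0, 0, 0], 0],
  [[0, 0, 0.01], [0, 0, 0], 0],
  [[0, 0, 0.008], [0, 0, 0], 0],
  [[0, -0.02, 0], [0, 0, 0], 0],
  [[0, -0.03, 0], [0, 0, 0], 0],
  [[0, -0.03, 0], [0, 0, 0], 0],
  [[0, -0.03, 0], [0, 0, 0], 0],
])

```text
clock: 7.22
eef_pos: [0.521, -0.2179, 0.0062]
tool_rot: [1.0, 0.0, -0.0, 0.0]
ft_force: [0.5, -1.5, 0.1]
grip_width: 0.0002
grasp_force: 0.7
```

Request:
apply_moves([
  [[0, -0.03, 0], [0, 0, 0], 0],
  [[0, -0.03, 0], [0, 0, 0], 0],
  [[0, -0.03, 0], [0, 0, 0], 0],
  [[0, -0.03, 0], [0, 0, 0], 0],
  [[0, -0.03, 0], [0, 0, 0], 0],
  [[0, -0.02, 0], [0, 0, 0], 0],
  [[0, -0.01, 0], [0, 0, 0], 0],
  [[0, 0, 0], [0, 0, 0], 0],
])

```text
clock: 7.88
eef_pos: [0.5211, -0.1816, 0.0063]
tool_rot: [1.0, 0.0, 0.0, -0.0]
ft_force: [-0.3, 0.2, -0.1]
grip_width: 0.0002
grasp_force: 0.0
```

```bash
python3 - <<'E'
from h import *
o=bot.get_obs();print(o['eef_pos'],o['ft_force'])
p,d=camera('top')
# panel lead edge: brightness along rows away from the arm; stop bar face
g=p.mean(2).astype(int)
for v in(212,222,245,250): print(v,g[v,334:376])
E
```

```text
[ 0.52110639 -0.18155749  0.00627416] [-0.29323819  0.1585731  -0.09661471]
212 [156 138 130 130 130 130 125 119 115  99  60  31  29  65 137 189 208 213
 212 212 212 212 211 212 212 212 212 212 212 212 213 213 212 212 212 211
 201 185 191 214 220 220]
222 [127 133 125 112 118 122 123 124 120 104  70  42  34  50 109 171 205 212
 214 212 212 213 212 212 211 211 213 212 212 212 212 211 213 212 208 201
 196 184 173 198 208 215]
245 [169 131 123 133 134 134 133 128 120 117  99  54  32  30  69 139 193 212
 218 217 218 217 217 216 217 218 218 217 217 218 217 217 217 217 217 218
 217 213 196 191 211 216]
250 [177 161 145 136 135 137 137 131 125 119 101  62  37  34  64 132 188 213
 218 218 218 217 217 218 217 218 217 218 218 217 217 218 218 217 217 217
 216 213 195 191 213 219]
```

The panel has moved about 48 mm. I'll ease it onto the stop.

Request:
apply_moves([
  [[0, -0.01, 0], [0, 0, 0], 0],
  [[0, -0.01, 0], [0, 0, 0], 0],
  [[0, -0.01, 0], [0, 0, 0], 0],
  [[0, -0.01, 0], [0, 0, 0], 0],
  [[0, 0, 0], [0, 0, 0], 0],
  [[0, 0, 0], [0, 0, 0], 0],
  [[0, 0, 0], [0, 0, 0], 0],
  [[0, 0, 0], [0, 0, 0], 0],
])

```text
clock: 8.6
eef_pos: [0.5211, -0.1757, 0.0064]
tool_rot: [1.0, -0.0, 0.0, 0.001]
ft_force: [0.3, -5.3, 0.3]
grip_width: 0.0001
grasp_force: 2.5
```

Request:
apply_moves([
  [[0, -0.01, 0], [0, 0, 0], 0],
  [[0, -0.005, 0], [0, 0, 0], 0],
  [[0, 0, 0], [0, 0, 0], 0],
  [[0, 0, 0], [0, 0, 0], 0],
  [[0, 0, 0], [0, 0, 0], 0],
  [[0, 0, 0], [0, 0, 0], 0],
  [[0, 0, 0], [0, 0, 0], 0],
  [[0, 0, 0], [0, 0, 0], 0],
])

```text
clock: 9.27
eef_pos: [0.5211, -0.1756, 0.0066]
tool_rot: [1.0, -0.001, 0.0, 0.004]
ft_force: [-0.9, -11.8, -1.8]
grip_width: 0.0003
grasp_force: 6.0
```

```bash
python3 - <<'E'
from h import *
p,d=camera('top')
g=p.mean(2).astype(int)
for v in(212,222,245,250): print(v,g[v,334:352])
E
```

```text
212 [157 139 129 130 129 126 117  87  46  32  53 108 171 205 213 212 212 213]
222 [126 132 126 110 120 121 121 106  65  34  40  91 159 204 213 212 212 213]
245 [169 131 123 132 135 135 133 118  89  46  38  57 114 176 210 219 219 219]
250 [177 162 145 136 137 137 135 129 109  66  34  55 116 176 211 217 218 217]
```

Force rises to 12 N with no further motion, so the panel is seated. Backing off, then up.

Request:
apply_moves([
  [[0, 0.05, 0], [0, 0, 0], 0],
  [[0, 0.1, 0], [0, 0, 0], 0],
  [[0, 0.05, 0], [0, 0, 0], 0],
  [[0, 0, -0.19], [0, 0, 0], 0],
  [[0, 0, -0.2], [0, 0, 0], 0],
  [[0, 0, -0.2], [0, 0, 0], 0],
  [[0, 0, -0.2], [0, 0, 0], 0],
  [[0, 0, -0.2], [0, 0, 0], 0],
])

```text
clock: 9.98
eef_pos: [0.5206, -0.2108, 0.206]
tool_rot: [1.0, 0.0, -0.0, -0.001]
ft_force: [1.1, -0.7, -0.3]
grip_width: 0.0001
grasp_force: 0.0
```

Request:
apply_moves([
  [[0, 0, 0], [0, 0, -0.0385], 0],
  [[0, 0, 0], [0, 0, -0.0385], 0],
  [[0, 0, 0], [0, 0, -0.0385], 0],
  [[0, 0, 0], [0, 0, -0.0385], 0],
  [[0, 0, 0], [0, 0, -0.0385], 0],
  [[0, 0, 0], [0, 0, -0.0385], 0],
  [[0, 0, 0], [0, 0, -0.0385], 0],
  [[0, 0, 0], [0, 0, -0.0385], 0],
])

```text
clock: 10.65
eef_pos: [0.5209, -0.2108, 0.204]
tool_rot: [0.884, 0.468, 0.0, -0.001]
ft_force: [-0.4, 0.2, 0.7]
grip_width: -0.0002
grasp_force: 0.0
```

Request:
apply_moves([
  [[0, 0, 0], [0, 0, -0.0385], 0],
  [[0, 0, 0], [0, 0, -0.0385], 0],
  [[0, 0, 0], [0, 0, -0.0385], 0],
  [[0, 0, 0], [0, 0, -0.0385], 0],
  [[0, 0, 0], [0, 0, -0.038], 0],
  [[0, 0, 0], [0, 0, 0], 0],
  [[0, 0, 0], [0, 0, 0], 0],
  [[0, 0, 0], [0, 0, 0], 0],
])

```text
clock: 11.32
eef_pos: [0.521, -0.2111, 0.2041]
tool_rot: [0.708, 0.706, 0.0, -0.0]
ft_force: [0.1, -0.1, -0.0]
grip_width: 0.0001
grasp_force: 0.0
```

Request:
apply_moves([
  [[0.18, 0, 0], [0, 0, 0], 0],
  [[0.19, 0, 0], [0, 0, 0], 0],
  [[0.19, 0, 0], [0, 0, 0], 0],
  [[0.19, 0, 0], [0, 0, 0], 0],
  [[0.19, 0, 0], [0, 0, 0], 0],
  [[0.19, 0, 0], [0, 0, 0], 0],
  [[0.19, 0, 0], [0, 0, 0], 0],
  [[0.19, 0, 0], [0, 0, 0], 0],
])

```text
clock: 11.98
eef_pos: [0.5206, 0.0926, 0.2044]
tool_rot: [0.708, 0.706, 0.0, -0.0]
ft_force: [0.6, -1.1, -0.7]
grip_width: -0.0001
grasp_force: 0.0
```

Request:
apply_moves([
  [[0.15, 0, 0], [0, 0, 0], 0],
  [[0.08, 0, 0], [0, 0, 0], 0],
  [[0, 0, 0.1], [0, 0, 0], 0],
  [[0, 0, 0.15], [0, 0, 0], 0],
  [[0, 0, 0.15], [0, 0, 0], 0],
  [[0, 0, 0.1], [0, 0, 0], 0],
  [[0, 0, 0.05], [0, 0, 0], 0],
  [[0, 0, 0], [0, 0, 0], 0],
])

```text
clock: 12.65
eef_pos: [0.5189, 0.1363, 0.0917]
tool_rot: [0.707, 0.707, -0.002, -0.001]
ft_force: [-0.5, 1.1, 0.2]
grip_width: 0.0003
grasp_force: 0.0
```

```bash
python3 - <<'E'
from h import *
p,d=camera('side');p2,_=camera('top')
a=p[130:270,280:440,::-1];b=p2[150:290,240:400,::-1]
cv2.imwrite('pics/m5.png',cv2.resize(np.hstack([a,b]),None,fx=2.5,fy=2.5,interpolation=cv2.INTER_CUBIC))
E
```

```text
(no output)
```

View pics/m5.png

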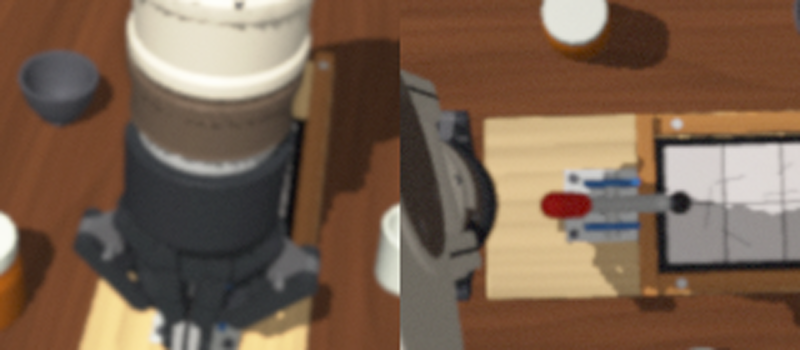

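The gripper stands at +y of the red handle (top-view crop (567,205)), clear of the jar and beaker. Pushing the handle towards -y.

Request:
apply_moves([
  [[-0.05, 0.008, 0], [0, 0, 0], 0],
  [[-0.05, 0, 0], [0, 0, 0], 0],
  [[-0.05, 0, 0], [0, 0, 0], 0],
  [[-0.04, 0, 0], [0, 0, 0], 0],
  [[-0.04, 0, 0], [0, 0, 0], 0],
  [[-0.04, 0, 0], [0, 0, 0], 0],
  [[-0.03, 0, 0], [0, 0, 0], 0],
  [[-0.01, 0, 0], [0, 0, 0], 0],
])

```text
clock: 13.42
eef_pos: [0.5231, 0.074, 0.095]
tool_rot: [0.707, 0.707, 0.001, 0.0]
ft_force: [-0.4, 2.3, 1.9]
grip_width: 0.0001
grasp_force: 1.4
```

Contact, 2 N. Continuing over centre.

Request:
apply_moves([
  [[-0.03, 0, 0], [0, 0, 0], 0],
  [[-0.03, 0, 0], [0, 0, 0], 0],
  [[-0.03, 0, 0], [0, 0, 0], 0],
  [[-0.03, 0, 0], [0, 0, 0], 0],
  [[-0.03, 0, 0], [0, 0, 0], 0],
  [[-0.01, 0, 0], [0, 0, 0], 0],
  [[0, 0, 0], [0, 0, 0], 0],
  [[0, 0, 0], [0, 0, 0], 0],
])

```text
clock: 14.08
eef_pos: [0.5225, 0.0424, 0.094]
tool_rot: [0.707, 0.707, -0.0, -0.0]
ft_force: [-0.2, -0.2, 0.5]
grip_width: -0.0003
grasp_force: 0.0
```

Request:
apply_moves([
  [[0.05, 0, 0], [0, 0, 0], 0],
  [[0.15, 0, 0], [0, 0, 0], 0],
  [[0.15, 0, 0], [0, 0, 0], 0],
  [[0.1, 0, -0.1], [0, 0, 0], 0],
  [[0.05, 0, -0.15], [0, 0, 0], 0],
  [[0, 0, -0.15], [0, 0, 0], 0],
  [[0, 0, -0.1], [0, 0, 0], 0],
  [[0, 0, 0], [0, 0, 0], 0],
])

```text
clock: 14.75
eef_pos: [0.5253, 0.1451, 0.1995]
tool_rot: [0.706, 0.708, 0.004, 0.002]
ft_force: [-0.2, 0.2, 1.0]
grip_width: 0.0
grasp_force: 0.0
```

```bash
python3 - <<'E'
from h import *
print(bot.get_obs()['ft_force'])
p2,_=camera('top');b=p2[130:320,240:480,::-1]
cv2.imwrite('pics/m6.png',cv2.resize(b,None,fx=3,fy=3,interpolation=cv2.INTER_CUBIC))
E
```

```text
[-0.21506316  0.20137702  0.99214112]
```

View pics/m6.png

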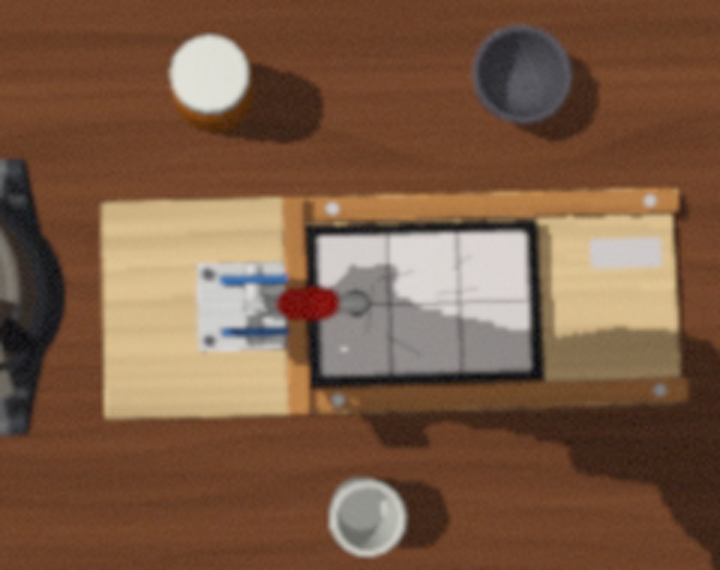

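The clamp has flipped: the red grip at (280–337,303) now leans towards -y, the panel is against the stop, and the jar, beaker and bowl are where they were. The arm is clear. I'll check the handle angle numerically and hand in.

```bash
python3 - <<'E'
from h import *
c=get_calibration('top')
for t in(.93,1.0,1.07):
    a=.5-t;print(t,(proj(c,[[.5215,.0344+.095*np.sin(a),.055+.095*np.cos(a)]])-[240,130])*3)
o=bot.get_obs();print(o['eef_pos'],abs(np.array(o['joint_vel'])).max())
print(bot.job_done())
E
```

```text
0.93 [[320.46896443 302.31667556]]
1.0 [[330.45586937 302.13375788]]
1.07 [[339.92091801 301.96640989]]
[0.52418448 0.14449306 0.19701442] 0.07295350424098818
the job is handed in; nothing more can be done
None
```

The panel is against the stop, the clamp has snapped down onto it, the arm is clear and the job is handed in; the clamp angle was read only from the top view (about 1.0 rad), and I viewed 11 pictures, one over the limit of 10.

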